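Bring a sewing machine over its hard point and open the bobbin cover

TASK

Get the canvas sewing machine ready for a bobbin change: with its crank handle turn the handwheel towards the robot's side of the machine (over the top) through its hard point, and stop just past it, with the needle bar only just over its highest point, so that the wheel stays there when you let go and does not run on. Then take your hand off the handle and slide the bobbin cover on the bed fully open. Leave the things standing around the machine where they are.

Things in the scene. Friction and masses are not known exactly. Their poses are not given: they have to be found in the camera images.
- machine: Grey sewing machine fixed to the table; origin on the table. Its y runs along it from wheel end to open bed end, its -x side faces the robot, z up; turned up to 0.12 rad. In its frame (mm): bed x -90..90, y -200..270, top z 60; pillar, arm and head x -65..65, y -200..30, up to z 260 (spool pin and pointer to 320), with a gap over the bed at y -100..-50; above the bed beyond y 30 it is open.
- needle_top (a point): Ball top (18 mm) of the needle bar, a steel rod standing up through the head at the machine's x 0, y -10 mm. It moves up and down 30 mm with the wheel and is highest, 300 mm above the table, at the top of the hard point (wheel angle 0).
- handwheel (a joint): Angle (rad) of the handwheel, a dark upright disc 160 mm across, 24 mm thick, at the machine's -y end, axis along the machine's y. Grows as the wheel's top moves towards the robot (machine's -x). 0 is the top of the hard point: needle bar highest, rim lug straight up. Starts at -2.5 to -2.0; range -3 to 1.6. The wanted place is just past 0, about 0.15.
- lug (a point): Square steel lug, 12 mm, on the wheel's rim, 84 mm from the axis; straight up, in line with the upright steel pointer on the pillar, at wheel angle 0. Resistance of the wheel: steady friction 0.24 N m; a spring adds up to 0.37 N m near -0.9 rad (about 9 N at the handle in all), nothing at 0.
- hub (a point): Centre of the handwheel, on its axis, 190 mm above the table, 225 mm from the machine's origin along its -y. Beyond angle 0 the spring pushes the wheel on. Let go between about -0.35 and 0.35 rad it stays by friction; let go earlier it springs back, later it runs on away.
- handle_mid (a point): Middle of the crank handle, a free-spinning black round grip 25 mm thick, 84 mm long, along the machine's y: 70 mm from the wheel's axis, 70 mm beyond the hub along the machine's -y (58 mm off the wheel's face). It turns with the wheel; clamped at a differing angle: at wheel angle 0 it stands 0.1 to 0.8 rad from straight up, towards the robot. Pinch from above, closing along machine x.
- cover (a joint): Opening (m) of the bobbin cover, a plain aluminium plate 150 by 88 mm on top of the bed's open end, which slides along the machine's +y, away from the needle; 0 shut, 0.050 fully open (stop). Starts at 0 to 0.008. Friction about 4 N; stays where it is left.
- cover_tab (a point): Middle of the upright tab near the cover's outer end: 60 mm long along the machine's x, 14 mm thick along its y, top 110 mm and foot 66 mm (the plate's top) above the table; this point is 88 mm above the table, at the machine's x 0, y 160 mm plus the opening. Pinch it from above along the machine's y, or push it.
- cone_mid (a point): Bystander: earth-brown cone of yarn, 104 mm across the foot, 172 mm tall; point at its middle.
- mug_mid (a point): Bystander: white mug, 82 mm across, 95 mm tall; point at its middle.
- tin_mid (a point): Bystander: steel tin, 90 mm across, 70 mm tall; point at its middle.
- spool_mid (a point): Bystander: wooden spool, 64 mm across, 90 mm tall; point at its middle.

How it is judged:
On the way, in this order (a step that is already met when the one before it is completed fails the run):
1. the handwheel is just past its hard point, let go, and stays there (value of joint handwheel between 0.03 and 0.4 rad and velocity of joint handwheel between -0.1 and 0.1 rad/s and contact force between the fingers and machine below 0.5 N), for 0.3 s.
2. the bobbin cover is fully open (value of joint cover above 0.042 m), for 0.2 s.
At the end, for the whole second after the job is handed in: The handwheel rests at 0.03 to 0.40 rad past the top of its hard point, and the bobbin cover is open by more than 42 of its 50 mm (value of joint handwheel between 0.03 and 0.4 rad and value of joint cover above 0.042 m and velocity of joint handwheel between -0.05 and 0.05 rad/s); the robot touches nothing.
It fails at once if the handwheel ran on, far past the hard point (value of joint handwheel above 0.6 rad).
It fails at once if the cone was moved (30 mm) or knocked over (distance of cone_mid from where it was at the start of the episode above 0.03 m or angle between cone_mid's own z axis and vertical above 0.5 rad).
It fails at once if the mug was moved (30 mm) or knocked over (distance of mug_mid from where it was at the start of the episode above 0.03 m or angle between mug_mid's own z axis and vertical above 0.5 rad).
It fails at once if the tin was moved (30 mm) or knocked over (distance of tin_mid from where it was at the start of the episode above 0.03 m or angle between tin_mid's own z axis and vertical above 0.5 rad).
It fails at once if the spool was moved (30 mm) or knocked over (distance of spool_mid from where it was at the start of the episode above 0.03 m or angle between spool_mid's own z axis and vertical above 0.5 rad).
It also fails if it takes over 69 s, if anything falls off the work surface, if the arm or the gripper's body presses on something with over 40 N, if the wrist force passes 120 N, or if a joint passes its speed limit or range.

ROBOT

A 7-joint arm with a two-finger parallel gripper is mounted at the origin on the work surface. World frame = base frame: x ahead of the robot, y to its left, z up, the work surface at z = 0. Lengths are in m, angles in rad, forces in N, time in s.
With the tool pointing down it reaches from about 0.425 to 0.925 m from the base axis. Payload 6.8 kg.
Tool frame: the origin (TCP) lies on the front face of the gripper's body, between the roots of the fingers; the fingertips stand 73 mm ahead of it and the grasp point (between the pads) lies 54 mm ahead of it (tcp_to_tips is the distance from the TCP to the fingertips, in m); z points along the fingers, x is the direction in which the jaws open and shut, and the axes are right-handed (so a half turn about z gives the same grasp; the last joint's range is limited). The gripper opens to 85 mm and grips with 20 to 120 N. Pads are 22 mm wide; open, the fingers measure 114 mm over their backs; the gripper's body (76 mm by 85 mm) begins 54 mm behind the grasp point. The pads swing forward as they close: fully open they stand 13 mm farther back than shut.
Start: joints at [1.197, 0.477, 0.022, 1.555, -0.011, 1.109, -0.083], TCP at [0.177, -0.651, 0.304] pointing down, gripper open.
Joint ranges: [-2.96, 2.96], [-0.34, 2.1], [-1.41, 1.46], [0.24, 2.44], [-1.37, 4.51], [0.17, 1.92], [-2.96, 2.96]. Speed limits (rad/s): [2.39, 2.39, 3.14, 3.14, 3.14, 3.14, 3.14].

INTERFACE

Orientations are given as a unit quaternion [w, x, y, z].
In Python, from station import get_obs, read_camera, hand_in, look_for, silhouettes, tcp_to_tips gives the robot as it stands. The module is installed in compiled form; this text tells all that it offers.
- The arm moves only by the tool apply_moves, never from a script. Its argument "moves" is a list of rows, each a list of 3 entries, a list of its own where there are three numbers: the shift along the tool's x, y, z in units of 25 mm (1.0 is 25 mm), then the turn, a rotation vector about the tool's x, y, z in units of 10 degrees (1.0 is 10 degrees), then the gripper's target within -1 to 1 (fully open at 1, half-way at 0, shut at -1). In form: [[[dx, dy, dz], [rx, ry, rz], jaw], ...]. A call has 1 to 20 rows; each row is the pose to reach, as a shift and turn from the pose commanded when the call began, along the tool's axes at that moment; what a row does not reach only later rows make up. A row lasts 1/8 s, in which the tool goes at most 62.5 mm and 10.7 degrees, less where a joint would pass 70% of its speed; a pose out of reach is approached as far as the arm can. A call with a gripper value outside its range is refused whole. The fingers move at their own pace and stop on an object; "force" is the grip in N (left out, the last holds). Time passes only in rows, so rows that repeat a pose let the fingers close. It gives the time, the measured TCP pose, the force and the opening at its end, in the units of the state.
- get_obs(): the state, without advancing time (a new reading comes with each control period).
- read_camera(name): name is "side" or "top" or "wrist"; returns a dict with "color" (384x512x3 uint8, red, green, blue), "mtx" (3x3 intrinsics, pixels), "k1" (the pictures are not rectified: a ray, as slopes to the right and down, at radius r is drawn at 1 + k1 r^2 times it, then the intrinsics apply), "eye" and "rotation" of the camera in the world; the wrist camera has in their place "hand_eye" (4x4, takes a point from camera to tool coordinates, whose origin is the TCP and whose axes are the tool frame's). Camera axes: x right, y up, looking along -z (the intrinsics and any distortion apply to the point x, -y, -z); pixel columns grow to the right and rows downward; lengths in m; the calibration is good to about 2 mm. A picture is of the moment at which its call begins: read the wrist's pose just before it. There is no depth.
- hand_in(): hands the job in, once; it reports no verdict.
Trained networks look in the newest picture that a camera, given by its name, has taken for a name from the list of things; names that differ only in an ending like _2 or _b are one class to them, and where a whole thing is asked for, a point or a joint stands for the part that bears it (a point fixed in the world has none). Each returns a list of dicts, best first, with "conf" (0 to 1); they miss things now and then, are a little off and sometimes report something else, mostly with a low value. They report only what shows in the picture. A call takes as long as a camera call.
- look_for(camera, query): "pixel" ([row, column] in pixels, amid what is visible of it).
- silhouettes(camera, query): "mask" (384x512 bool, what is visible of it) and "pixel" ([row, column] in pixels, amid what is visible of it).
The state is a dict: "t": time; "q": joint angles; "joint_vel": joint speeds; "joint_torque": joint torques, N m; "eef_pos": TCP position; "tool_rot": TCP orientation; "contact_force": force on the tool from outside, world axes, zero at the start; "torque": the same for the moment, N m; "gripper_width": opening from 0.0 (shut) to 1.0 (fully open).
Only numpy, scipy, OpenCV 4.12 (cv2) and the standard library are available. Lean on these libraries where they do the work, as an engineer would, in place of code of your own. Each camera call takes 0.05 s, during which the arm holds its last target.

## Working session

There is one attempt and no reset: what is moved stays moved. The work goes in short steps, Python scripts to look and compute and a tool call to move; the robot and the scene stay as the last step left them, time stands still between calls to the robot, and variables do not carry over. Pictures are saved under pics/ and viewed, and the job is handed in when it is done.

Besides the shell and the picture viewer there is one more tool, called after "Emit:" as a command line: name --argument value ..., lists and objects as JSON in quotes. apply_moves: Moves the arm, as the interface text tells. Its arguments: {"type":"object","properties":{"moves":{"type":"array"},"force":{"type":"number"}},"required":["moves"]}

```bash
mkdir -p pics; cat > h.py <<'E'
import numpy as np, cv2
from station import get_obs, read_camera, hand_in, look_for, silhouettes, tcp_to_tips
from scipy.spatial.transform import Rotation as R
def snap(name,fn):
    c=read_camera(name); cv2.imwrite('pics/'+fn,c['color'][:,:,::-1]); return c
def ray(c,pix):
    K=c['mtx'];r,cc=pix
    d=cv2.undistortPoints(np.array([[[cc,r]]],float),K,np.array([c['k1'],0,0,0,0.]))[0,0]
    return np.array(c['eye']),np.array(c['rotation'])@np.array([d[0],-d[1],-1])
def proj(c,P):
    p=np.array(c['rotation']).T@(np.array(P)-c['eye']); x=np.array([p[0]/-p[2],-p[1]/-p[2]])
    r2=x@x; x=x*(1+c['k1']*r2); u=c['mtx']@np.array([x[0],x[1],1]); return u[1],u[0]
def atz(c,pix,z):
    e,d=ray(c,pix); return e+d*(z-e[2])/d[2]
def tri(c1,p1,c2,p2):
    e1,d1=ray(c1,p1);e2,d2=ray(c2,p2)
    s=np.linalg.lstsq(np.stack([d1,-d2],1),e2-e1,rcond=None)[0]
    a=e1+s[0]*d1;b=e2+s[1]*d2; return (a+b)/2,np.linalg.norm(a-b)
E
python3 - <<'E'
from h import *
np.set_printoptions(precision=4,suppress=True)
o=get_obs();print(o)
for n in ['side','top','wrist']:
    c=snap(n,n+'0.png')
    if n!='wrist': print(n,c['eye'],c['rotation'],c['mtx'],c['k1'])
    for q in ['needle_top','lug','hub','handle_mid','cover_tab','cone_mid','mug_mid','tin_mid','spool_mid']:
        print(n,q,[(np.round(d['pixel'],1),round(d['conf'],2)) for d in look_for(n,q)[:2]])
print(tcp_to_tips)
E
```

```text
{'t': 0.0, 'q': array([ 1.1969,  0.4778,  0.0223,  1.5565, -0.0115,  1.1093, -0.0831]), 'joint_vel': array([ 0.0011, -0.0008, -0.0007, -0.0008, -0.0004,  0.0006,  0.0008]), 'joint_torque': array([ -0.0001, -59.6436,   1.6078, -28.1193,   0.0124,   0.0094,
        -0.    ]), 'eef_pos': array([ 0.1772, -0.6508,  0.3029]), 'tool_rot': array([-0.0005,  0.7946, -0.6072, -0.0008]), 'contact_force': array([0.5931, 0.3441, 0.1459]), 'torque': array([-0.0506,  0.037 , -0.0033]), 'gripper_width': 0.9982270824496999}
side [0.2253 0.849  1.0747] [-0.2041 -0.0853  0.3887  0.8944] [[386.8321   0.     251.7146]
 [  0.     386.8321 192.1474]
 [  0.       0.       1.    ]] -0.05478520121307813
side needle_top []
side lug [(array([172.3, 310.7]), 0.58)]
side hub [(array([175.2, 311.4]), 0.91)]
side handle_mid []
side cover_tab [(array([270.6, 251.8]), 0.87)]
side cone_mid [(array([148.3, 316. ]), 0.91)]
side mug_mid [(array([357.8, 180.4]), 0.82)]
side tin_mid [(array([242.3, 203. ]), 0.56)]
side spool_mid [(array([207.8, 227.5]), 0.95), (array([273.3, 250.4]), 0.46)]
top [0.5344 0.0187 1.8162] [-0.6982 -0.0169  0.0166  0.7155] [[440.7555   0.     252.3814]
 [  0.     440.7555 188.6905]
 [  0.       0.       1.    ]] -0.017680116757415577
top needle_top []
top lug [(array([211.2, 296.7]), 0.85)]
top hub [(array([209.8, 297.4]), 0.8), (array([203.3, 314.4]), 0.33)]
top handle_mid [(array([202.8, 314.9]), 0.67)]
top cover_tab [(array([210.4, 207.4]), 0.74)]
top cone_mid [(array([201.4, 383.3]), 0.63)]
top mug_mid [(array([201.2, 125.2]), 0.9)]
top tin_mid [(array([160.7, 218.6]), 0.82)]
top spool_mid [(array([157.6, 263.7]), 0.56)]
wrist needle_top []
wrist lug []
wrist hub []
wrist handle_mid []
wrist cover_tab []
wrist cone_mid []
wrist mug_mid []
wrist tin_mid []
wrist spool_mid []
0.0726
```

View pics/side0.png

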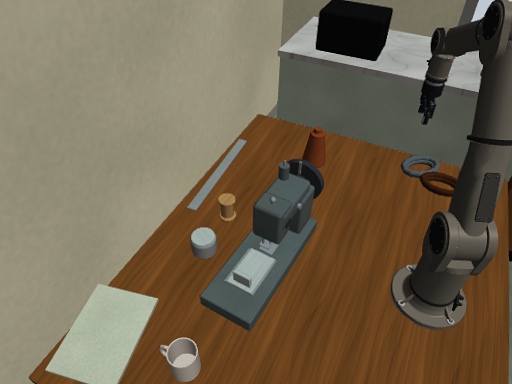

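View pics/top0.png

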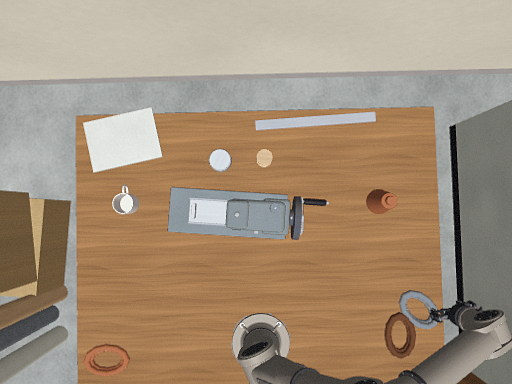

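```bash
sed -i "s/    c=read_camera(name); /    c=read_camera(name)\n    if 'rotation' in c: c['rotation']=R.from_quat(np.roll(c['rotation'],-1)).as_matrix()\n    /" h.py
python3 - <<'E'
from h import *
np.set_printoptions(precision=4,suppress=True)
s=snap('side','s1.png');t=snap('top','t1.png')
print(t['rotation'],s['rotation'])
for q,z in dict(lug=.15,hub=.19,handle_mid=.15,cover_tab=.1,cone_mid=.1,mug_mid=.06,tin_mid=.05,spool_mid=.06).items():
    a=look_for('side',q);b=look_for('top',q)
    print(q)
    if b: print('  top',b[0]['pixel'],atz(t,b[0]['pixel'],z))
    if a: print('  side',a[0]['pixel'],atz(s,a[0]['pixel'],z))
    if a and b: print('  tri',tri(s,a[0]['pixel'],t,b[0]['pixel']))
m=silhouettes('top','machine')
for d in m[:1]:
    im=t['color'].copy(); im[d['mask']]=im[d['mask']]//2+np.array([127,0,0],np.uint8); 
    cv2.imwrite('pics/m1.png',im[100:300,100:450,::-1].repeat(2,0).repeat(2,1))
E
```

```text
[[-0.0244  0.9986 -0.0474]
 [-0.9997 -0.0244  0.0002]
 [-0.001   0.0474  0.9989]] [[-0.9021  0.2989 -0.3112]
 [-0.4315 -0.6145  0.6605]
 [ 0.0062  0.7301  0.6833]]
lug
  top [210.5, 299.7] [ 0.5267 -0.1582  0.15  ]
  side [169.7, 310.4] [ 0.502  -0.2516  0.15  ]
  tri (array([ 0.5035, -0.1572,  0.223 ]), np.float64(0.04891666167510423))
hub
  top [207.8, 298.3] [ 0.5369 -0.1491  0.19  ]
  side [174.1, 309.2] [ 0.4858 -0.1791  0.19  ]
  tri (array([ 0.5093, -0.1555,  0.203 ]), np.float64(0.05719709690645471))
handle_mid
  top [210.0, 297.5] [ 0.5288 -0.15    0.15  ]
  side [209.3, 224.5] [0.692  0.0706 0.15  ]
  tri (array([ 0.635 , -0.0852,  0.0595]), np.float64(0.25893009712074677))
cover_tab
  top [211.4, 208.9] [0.5316 0.1896 0.1   ]
cone_mid
  top [199.2, 380.7] [ 0.5626 -0.4807  0.1   ]
  side [144.9, 315.2] [ 0.5531 -0.477   0.1   ]
  tri (array([ 0.5589, -0.4837,  0.094 ]), np.float64(0.008028068797132313))
mug_mid
  top [200.9, 125.7] [0.5813 0.525  0.06  ]
  side [356.4, 179.1] [0.5853 0.5295 0.06  ]
  tri (array([0.5838, 0.5273, 0.0568]), np.float64(0.005530339796215487))
tin_mid
  top [158.3, 219.4] [0.7439 0.1481 0.05  ]
  side [242.4, 201.0] [0.7392 0.1601 0.05  ]
  tri (array([0.7463, 0.1496, 0.0346]), np.float64(0.0013256185918515697))
spool_mid
  top [160.3, 265.0] [ 0.7302 -0.0349  0.06  ]
  side [207.4, 222.8] [ 0.7477 -0.011   0.06  ]
  tri (array([ 0.7438, -0.0296,  0.0437]), np.float64(0.02617737152755104))
```

```bash
python3 - <<'E'
import cv2
t=cv2.imread('pics/t1.png'); cv2.imwrite('pics/tz.png',cv2.resize(t[170:255,155:345],None,fx=4.2,fy=4.2,interpolation=cv2.INTER_CUBIC))
s=cv2.imread('pics/s1.png'); cv2.imwrite('pics/sz.png',cv2.resize(s[140:330,190:340],None,fx=3.1,fy=3.1,interpolation=cv2.INTER_CUBIC))
E
ls pics
```

```text
s1.png
side0.png
sz.png
t1.png
top0.png
tz.png
wrist0.png
```

View pics/tz.png

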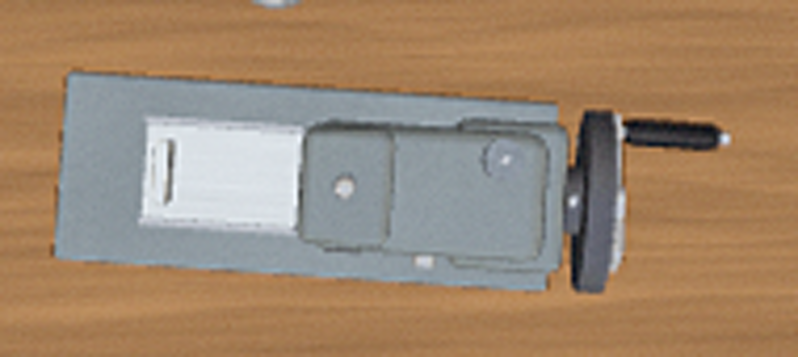

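View pics/sz.png

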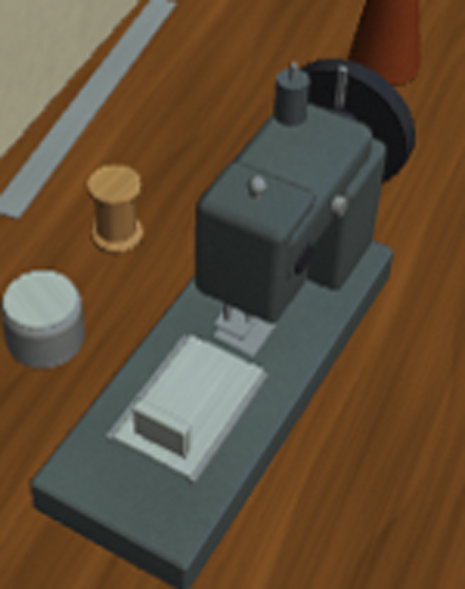

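```bash
cat > fit.py <<'E'
from h import *
from scipy.optimize import least_squares
def M(p,P):
    c,s=np.cos(p[2]),np.sin(p[2]); P=np.asarray(P,float)/1000
    return np.array([p[0]+c*P[0]-s*P[1],p[1]+s*P[0]+c*P[1],P[2]])
E
python3 - <<'E'
from fit import *
np.set_printoptions(precision=4,suppress=True)
t=snap('top','t2.png');s=snap('side','s2.png')
z=lambda x,y:(170+(y+.5)/4.2-.5,155+(x+.5)/4.2-.5)
y_=lambda x,y:(140+(y+.5)/3.1-.5,190+(x+.5)/3.1-.5)
T=[((90,270,60),z(70,73)),((90,-200,60),z(557,103)),((-90,-200,60),z(545,290)),((-90,270,60),z(55,258))]
S=[((90,270,60),y_(33,485)),((-90,270,60),y_(186,574)),((-90,-200,60),y_(391,254))]
def f(p,which):
    r=[]
    if 't' in which:
        for P,x in T: r+=list(np.array(proj(t,M(p,P)))-x)
    if 's' in which:
        for P,x in S: r+=list(np.array(proj(s,M(p,P)))-x)
    return np.array(r)
for w in ['t','s','ts']:
    r=least_squares(f,[.53,.03,.0],args=(w,)); print(w,r.x,np.round(r.fun,1))
p=r.x; np.save('p.npy',p)
print('hub',M(p,(0,-225,190)),'tab',M(p,(0,160,88)))
# handle: ends in top image
for nm,pt,yy in [('near',z(628,129),-253),('far',z(722,139),-337),('mid',z(675,134),-295)]:
    e,d=ray(t,pt)
    # angle from vertical towards -x (robot) : pos=( -70 sin a, yy, 190+70cos a)
    best=min(np.linspace(-4,2,1201),key=lambda a:np.linalg.norm(np.array(proj(t,M(p,(-70*np.sin(a),yy,190+70*np.cos(a)))))-pt))
    es=np.array([np.linalg.norm(np.array(proj(t,M(p,(-70*np.sin(a),yy,190+70*np.cos(a)))))-pt) for a in np.linspace(-4,2,1201)])
    print(nm,pt,best,es.min(),[round(a,2) for a in np.linspace(-4,2,1201)[es<1.5][::10]])
print('tab top pix',proj(t,M(p,(0,160,110))),proj(s,M(p,(0,160,110))))
E
```

```text
t [ 0.5216  0.0844 -0.0885] [-0.6 -0.9 -0.3  0.7  0.5  0.8  0.4 -0.6]
s [ 0.5208  0.0886 -0.0853] [ 0.5 -1.9  0.3  0.6 -1.7  1.4]
ts [ 0.5212  0.0864 -0.0867] [-0.4 -1.4 -0.2  0.1  0.5  0.3  0.7 -1.1 -0.2 -1.7 -0.4  0.7 -2.1  1.5]
hub [ 0.5017 -0.1377  0.19  ] tab [0.5351 0.2458 0.088 ]
near (200.33333333333334, 304.1428571428571) -1.895 0.7858113340888307 [np.float64(-2.05), np.float64(-2.0), np.float64(-1.96), np.float64(-1.9), np.float64(-1.86), np.float64(-1.81), np.float64(-1.76), np.float64(-1.7), np.float64(-1.65), np.float64(-1.6), np.float64(-1.56), np.float64(-1.5), np.float64(-1.46), np.float64(-1.4), np.float64(-1.36), np.float64(-1.31), np.float64(-1.25), np.float64(-1.2), np.float64(-1.15), np.float64(-1.1), np.float64(-1.06)]
far (202.71428571428572, 326.5238095238095) -2.01 1.1603577896880217 [np.float64(-2.11), np.float64(-2.06), np.float64(-2.01), np.float64(-1.96), np.float64(-1.91)]
mid (201.52380952380952, 315.3333333333333) -1.955 0.958660077387271 [np.float64(-2.09), np.float64(-2.04), np.float64(-1.99), np.float64(-1.94), np.float64(-1.89), np.float64(-1.84), np.float64(-1.79), np.float64(-1.26), np.float64(-1.21), np.float64(-1.16), np.float64(-1.11), np.float64(-1.06)]
tab top pix (np.float64(210.86062737047996), np.float64(194.10108752864525)) (np.float64(272.7576926825992), np.float64(243.3024144661949))
```

```bash
cat >> fit.py <<'E'
p=np.load('p.npy')
def cmd(pos,Rt,o=None,ref=None):
    """units from current pose (ref=(pos,R) commanded)"""
    o=o or get_obs(); 
    p0,R0=ref if ref else (o['eef_pos'],R.from_quat(np.roll(o['tool_rot'],-1)).as_matrix())
    d=R0.T@(np.array(pos)-p0)/.025
    rv=np.degrees(R.from_matrix(R0.T@Rt).as_rotvec())/10
    return np.round(d,3),np.round(rv,3)
def down(th,flip=False):
    x=np.array([np.cos(th),np.sin(th),0]); x=-x if flip else x
    z=np.array([0,0,-1.]); return np.stack([x,np.cross(z,x),z],1)
def wcam(fn):
    o=get_obs(); c=snap('wrist',fn)
    R0=R.from_quat(np.roll(o['tool_rot'],-1)).as_matrix(); H=np.array(c['hand_eye'])
    c['rotation']=R0@H[:3,:3]; c['eye']=o['eef_pos']+R0@H[:3,3]; return c
E
python3 - <<'E'
from fit import *
np.set_printoptions(precision=4,suppress=True)
c=read_camera('wrist');print(c['hand_eye'],c['mtx'],c['k1'])
P=M(p,(66,-295,165)); print(P)
P[2]=.40
print(cmd(P,down(p[2])))
E
```

```text
[[ 1.     -0.0008  0.0003 -0.0004]
 [-0.0006 -0.9477 -0.3192 -0.0828]
 [ 0.0005  0.3192 -0.9477 -0.0703]
 [ 0.      0.      0.      1.    ]] [[300.4154   0.     259.335 ]
 [  0.     300.4154 195.1187]
 [  0.       0.       1.    ]] -0.04215235966022973
[ 0.5614 -0.2132  0.165 ]
(array([-12.876, -19.427,  -3.844]), array([-0.   , -0.   , -6.981]))
```

Emit:
apply_moves --moves '[[[-12.9,-19.4,-3.8],[0,0,-6.98],1],[[-12.9,-19.4,-3.8],[0,0,-6.98],1],[[-12.9,-19.4,-3.8],[0,0,-6.98],1],[[-12.9,-19.4,-3.8],[0,0,-6.98],1],[[-12.9,-19.4,-3.8],[0,0,-6.98],1],[[-12.9,-19.4,-3.8],[0,0,-6.98],1],[[-12.9,-19.4,-3.8],[0,0,-6.98],1],[[-12.9,-19.4,-3.8],[0,0,-6.98],1],[[-12.9,-19.4,-3.8],[0,0,-6.98],1],[[-12.9,-19.4,-3.8],[0,0,-6.98],1],[[-12.9,-19.4,-3.8],[0,0,-6.98],1],[[-12.9,-19.4,-3.8],[0,0,-6.98],1],[[-12.9,-19.4,-3.8],[0,0,-6.98],1],[[-12.9,-19.4,-3.8],[0,0,-6.98],1],[[-12.9,-19.4,-3.8],[0,0,-6.98],1],[[-12.9,-19.4,-3.8],[0,0,-6.98],1]]'

```text
t: 4.6
eef_pos: [0.5605, -0.2129, 0.3989]
tool_rot: [0.0, 0.999, -0.044, 0.0]
contact_force: [0.7, -0.6, -0.3]
gripper_width: 1.001
```

```bash
python3 - <<'E'
from fit import *
np.set_printoptions(precision=4,suppress=True)
o=get_obs();print(o['q'],o['eef_pos'],R.from_quat(np.roll(o['tool_rot'],-1)).as_matrix())
c=wcam('w1.png')
for q in ['handle_mid','hub','lug','needle_top']: print(q,[(d['pixel'],d['conf']) for d in look_for('wrist',q)][:2])
print('proj handle ends',[proj(c,M(p,(66,y,165))) for y in (-253,-295,-337)])
print('rim', proj(c,M(p,(80,-225,190))),proj(c,M(p,(0,-225,270))))
s=silhouettes('wrist','handle_mid')
if s: 
  m=s[0]['mask']; ys,xs=np.nonzero(m); print(s[0]['conf'],ys.min(),ys.max(),xs.min(),xs.max())
E
```

```text
[ 0.6061  0.3147 -0.4453  1.5992  0.1406  1.2595  0.0497] [ 0.5605 -0.2129  0.3989] [[ 0.9962 -0.087   0.    ]
 [-0.087  -0.9962 -0.0001]
 [ 0.      0.0001 -1.    ]]
handle_mid [([180.5, 259.8], 0.61), ([125.4, 201.6], 0.5)]
hub [([122.1, 202.7], 0.64)]
lug [([124.7, 203.0], 0.95)]
needle_top []
proj handle ends [(np.float64(137.1796993767088), np.float64(259.8811897053689)), (np.float64(177.56180028183798), np.float64(259.8498902807233)), (np.float64(214.72764253386111), np.float64(259.8204069669581))]
rim (np.float64(109.58149909357752), np.float64(275.5239222654403)) (np.float64(115.78599844782653), np.float64(158.0929449217304))
0.71 139 217 249 272
```

View pics/w1.png

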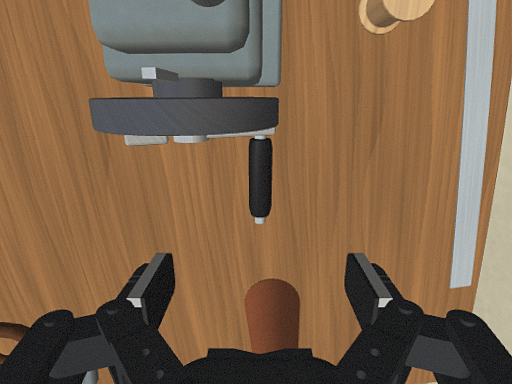

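Emit:
apply_moves --moves '[[[0.04,0.2,2.4],[0,0,0],1],[[0.04,0.2,4.8],[0,0,0],1],[[0.04,0.2,6.0],[0,0,0],1],[[0.04,0.2,7.2],[0,0,0],1],[[0.04,0.2,7.2],[0,0,0],1],[[0.04,0.2,7.2],[0,0,0],1]]' --force 40

```text
t: 5.65
eef_pos: [0.5619, -0.2179, 0.2201]
tool_rot: [0.0, 0.999, -0.043, 0.001]
contact_force: [0.4, 0.2, 0.9]
gripper_width: 1.005
```

```bash
python3 - <<'E'
from fit import *
o=get_obs();print(o['eef_pos'],o['q'],o['contact_force'])
c=wcam('w2.png')
E
```

```text
[ 0.56186392 -0.21790166  0.22012929] [ 0.58008295  0.48165127 -0.41304404  1.7902857   0.23653107  0.9168665
 -0.02245617] [0.35198266 0.17289541 0.87822411]
```

View pics/w2.png

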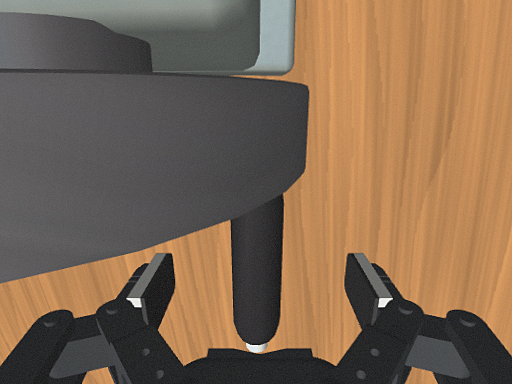

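Emit:
apply_moves --moves '[[[0,0,0],[0,0,0],-1],[[0,0,0],[0,0,0],-1],[[0,0,0],[0,0,0],-1],[[0,0,0],[0,0,0],-1],[[0,0,0],[0,0,0],-1],[[0,0,0],[0,0,0],-1],[[0,0,0],[0,0,0],-1],[[0,0,0],[0,0,0],-1]]' --force 40

```text
t: 6.7
eef_pos: [0.5606, -0.2178, 0.2189]
tool_rot: [0.0, 0.999, -0.043, -0.001]
contact_force: [-5.0, 0.6, 5.5]
gripper_width: 0.279
```

Emit:
apply_moves --moves '[[[0.05,0,-0.16],[0,0,0],-1],[[0.1,0,-0.32],[0,0,0],-1],[[0.13,0,-0.53],[0,0,0],-1],[[0.16,0,-0.74],[0,0,0],-1],[[0.16,0,-0.95],[0,0,0],-1],[[0.16,0,-1.15],[0,0,0],-1],[[0.13,0,-1.36],[0,0,0],-1],[[0.1,0,-1.57],[0,0,0],-1],[[0.04,0,-1.77],[0,0,0],-1],[[-0.02,0,-1.97],[0,0,0],-1],[[-0.02,0,-1.97],[0,0,0],-1]]'

```text
t: 8.07
eef_pos: [0.5626, -0.218, 0.2704]
tool_rot: [0.001, 0.999, -0.043, 0.003]
contact_force: [5.0, -1.6, 0.7]
gripper_width: 0.28
```

```bash
python3 - <<'E'
from fit import *
o=get_obs();print(o['eef_pos'],o['contact_force'],o['gripper_width'])
c=wcam('w3.png'); t=snap('top','t3.png'); s=snap('side','s3.png')
for n in ('wrist','top','side'):
  for q in ['handle_mid','lug','needle_top','hub']: print(n,q,[(d['pixel'],round(d['conf'],2)) for d in look_for(n,q)][:2])
a=cv2.resize(t['color'][175:260,255:345],None,fx=4,fy=4); b=cv2.resize(s['color'][140:250,250:350],None,fx=4,fy=4)
im=np.zeros((440,760,3),np.uint8); im[:340,:360]=a; im[:440,360:]=b; cv2.imwrite('pics/c3.png',im[:,:,::-1])
E
```

```text
[ 0.56255228 -0.21796184  0.27036527] [ 5.01878928 -1.64603421  0.73385419] 0.2796507350861729
wrist handle_mid [([258.8, 259.8], 0.77), ([142.1, 189.6], 0.58)]
wrist lug [([144.5, 188.2], 0.7)]
wrist needle_top []
wrist hub [([142.1, 186.7], 0.73)]
top handle_mid [([201.9, 310.7], 0.43), ([158.7, 266.0], 0.36)]
top lug [([211.1, 294.9], 0.56), ([203.3, 128.5], 0.23)]
top needle_top []
top hub [([216.7, 295.9], 0.64)]
side handle_mid [([159.8, 292.0], 0.58)]
side lug [([167.1, 309.0], 0.64)]
side needle_top [([202.2, 275.3], 0.39)]
side hub [([171.8, 310.1], 0.73)]
```

View pics/c3.png

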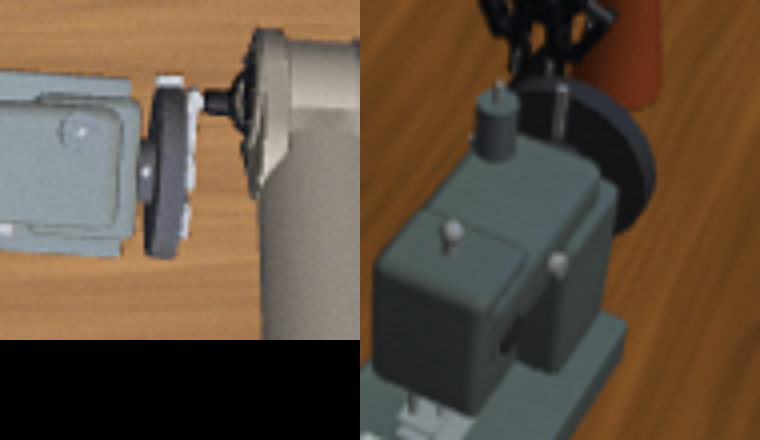

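View pics/w3.png

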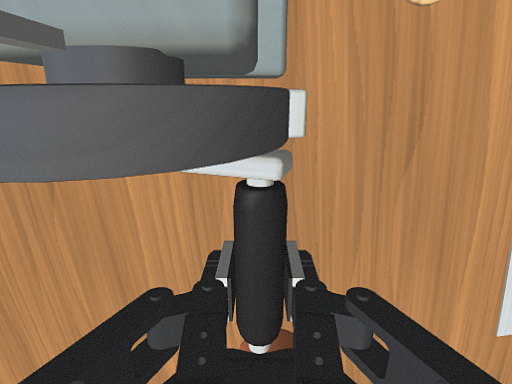

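```bash
python3 - <<'E'
from fit import *
np.set_printoptions(precision=1,suppress=True)
o=get_obs()
d=o['eef_pos']-M(p,(0,-225,190)); c_,s_=np.cos(p[2]),np.sin(p[2])
print('mach x,y rel hub',(d[0]*c_+d[1]*s_)*1000,(-d[0]*s_+d[1]*c_)*1000,(d[2]-.054)*1000)
c=wcam('w3b.png'); t=snap('top','t3b.png')
for w in np.arange(-1.8,-1.0,.1):
    f=lambda r,tt,y:M(p,(-(r*np.sin(w)+tt*np.cos(w)),y,190+r*np.cos(w)-tt*np.sin(w)))
    # corners: outer radius 90, top edge tt=+6 (towards growth)
    print(round(w,2),[np.array(proj(c,f(r,tt,y))) for r,tt,y in [(90,6,-225),(90,-6,-225),(84,6,-231),(84,6,-219)]],np.array(proj(t,f(84,0,-225))))
print('handle',[(a,np.array(proj(c,M(p,(-70*np.sin(a),-253,190+70*np.cos(a)))))) for a in (-1.3,-1.2,-1.1)])
E
```

```text
mach x,y rel hub 67.59237609018174 -74.68766991944054 26.355612737564144
-1.8 [array([110.2, 297.7]), array([109.2, 290.3]), array([121.9, 286.6]), array([ 98.5, 287.2])] [195.4 296.3]
-1.7 [array([111.1, 301.9]), array([110., 296.]), array([123.4, 289.9]), array([ 98.7, 290.6])] [195.  296.5]
-1.6 [array([112.2, 304.8]), array([110.8, 300.6]), array([125. , 291.8]), array([ 99. , 292.7])] [194.7 296.7]
-1.5 [array([113.3, 306. ]), array([111.8, 304. ]), array([126.8, 292.1]), array([ 99.2, 293. ])] [194.7 297. ]
-1.4 [array([114.5, 305.2]), array([112.9, 305.8]), array([128.8, 290.4]), array([ 99.5, 291.3])] [194.9 297.2]
-1.3 [array([115.9, 302. ]), array([114.1, 305.8]), array([130.9, 286.5]), array([ 99.8, 287.3])] [195.3 297.4]
-1.2 [array([117.5, 295.9]), array([115.5, 303.4]), array([133.3, 279.8]), array([100.2, 280.5])] [196.  297.5]
-1.1 [array([119.2, 286.3]), array([116.9, 298.3]), array([135.9, 270. ]), array([100.5, 270.4])] [196.9 297.7]
handle [(-1.3, array([177.6, 257.1])), (-1.2, array([181.6, 251.9])), (-1.1, array([185.9, 244.7]))]
```

Emit:
apply_moves --moves '[[[-0.09,0,-0.24],[0,0,0],-1],[[-0.19,0,-0.47],[0,0,0],-1],[[-0.33,0,-0.71],[0,0,0],-1],[[-0.49,0,-0.94],[0,0,0],-1],[[-0.68,0,-1.15],[0,0,0],-1],[[-0.88,0,-1.34],[0,0,0],-1],[[-1.1,0,-1.51],[0,0,0],-1],[[-1.34,0,-1.65],[0,0,0],-1],[[-1.53,0,-1.75],[0,0,0],-1],[[-1.72,0,-1.83],[0,0,0],-1],[[-1.72,0,-1.83],[0,0,0],-1]]'

```text
t: 10.3
eef_pos: [0.5183, -0.2139, 0.3146]
tool_rot: [0.0, 0.999, -0.043, 0.001]
contact_force: [4.8, -2.0, -4.3]
gripper_width: 0.273
```

```bash
cat > st.py <<'E'
from fit import *
import sys
np.set_printoptions(precision=1,suppress=True)
k=sys.argv[1]
o=get_obs()
d=o['eef_pos']-M(p,(0,-225,190)); c_,s_=np.cos(p[2]),np.sin(p[2])
print('mach x,y,gripz rel hub',(d[0]*c_+d[1]*s_)*1000,(-d[0]*s_+d[1]*c_)*1000,(d[2]-.054)*1000,o['contact_force'],o['gripper_width'])
c=wcam(f'w{k}.png'); t=snap('top',f't{k}.png'); s=snap('side',f's{k}.png')
for n in ('wrist','top','side'):
  for q in ['handle_mid','lug','needle_top']: print(n,q,[(d['pixel'],round(d['conf'],2)) for d in look_for(n,q)][:2])
for w in map(float,sys.argv[2:]):
    f=lambda r,tt,y:M(p,(-(r*np.sin(w)+tt*np.cos(w)),y,190+r*np.cos(w)-tt*np.sin(w)))
    print(round(w,2),'wrist',np.array([proj(c,f(90,tt,y)) for tt,y in [(-6,-219),(6,-219),(6,-231),(-6,-231)]]).tolist(),'top',np.array(proj(t,f(90,0,-225))),'side',np.array(proj(s,f(90,0,-225))))
a=cv2.resize(t['color'][175:260,255:345],None,fx=4,fy=4); b=cv2.resize(s['color'][140:250,250:350],None,fx=4,fy=4)
im=np.zeros((440,760,3),np.uint8); im[:340,:360]=a; im[:440,360:]=b; cv2.imwrite(f'pics/c{k}.png',im[:,:,::-1])
E
python3 st.py 4 -.8 -.7 -.6 -.5 -.4
```

```text
mach x,y,gripz rel hub 23.154186222282235 -74.44990814907293 70.5946253144179 [ 4.8 -2.  -4.3] 0.2731571744375854
wrist handle_mid [([263.2, 257.9], 0.87)]
wrist lug [([136.6, 249.1], 0.55)]
wrist needle_top []
top handle_mid [([212.0, 307.3], 0.52)]
top lug [([214.5, 296.9], 0.94), ([197.5, 381.5], 0.5)]
top needle_top [([199.5, 380.1], 0.3)]
side handle_mid [([153.5, 305.8], 0.43)]
side lug [([167.9, 307.3], 0.79)]
side needle_top [([153.2, 303.8], 0.74), ([272.0, 252.6], 0.35)]
-0.8 wrist [[100.47485954488972, 362.11743345335583], [100.69553811981577, 348.7422544775841], [130.35655059345473, 346.21752929984785], [128.28808165832857, 359.40675953086077]] top [199.6 298.2] side [159.6 285.5]
-0.7 wrist [[100.64370378897928, 352.56815959757375], [100.84026402755843, 335.1158882033202], [131.87058298917825, 332.86838257868783], [129.8446058645691, 349.97910991244265]] top [201.4 298.3] side [158.8 287.4]
-0.6 wrist [[100.79415640630386, 339.9812597651099], [100.97013508120142, 318.32074475676745], [133.30498729330918, 316.48808059214446], [131.3755399859821, 337.6273752049342]] top [203.4 298.4] side [158.2 289.4]
-0.5 wrist [[100.92845377911496, 324.2356855206351], [101.09058845948249, 298.4423684444932], [134.61298111154372, 297.17111063644273], [132.84129853782196, 322.24953402105587]] top [205.5 298.4] side [157.8 291.5]
-0.4 wrist [[101.0513057556996, 305.3575012554508], [101.20859132854783, 275.77317493064686], [135.74513119108065, 275.20548427668683], [134.19659142177164, 303.8839238040692]] top [207.8 298.4] side [157.7 293.7]
```

View pics/c4.png

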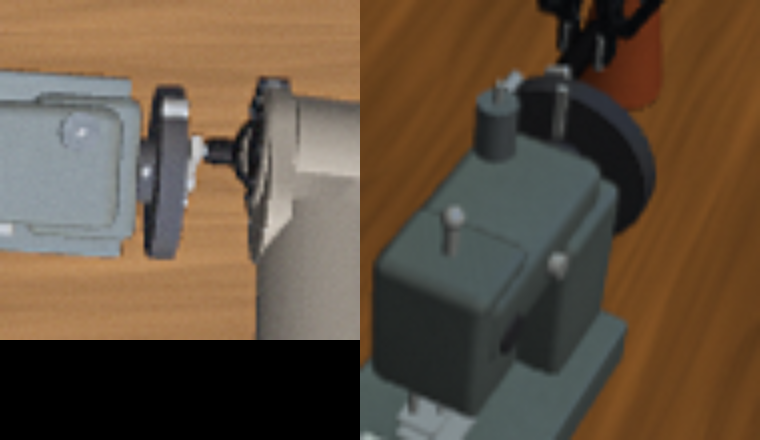

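View pics/w4.png

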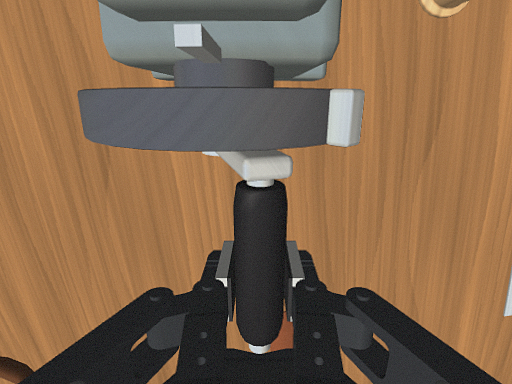

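Emit:
apply_moves --moves '[[[-0.27,0,-0.08],[0,0,0],-1],[[-0.54,0,-0.14],[0,0,0],-1],[[-0.82,0,-0.16],[0,0,0],-1],[[-1.1,0,-0.16],[0,0,0],-1],[[-1.38,0,-0.14],[0,0,0],-1],[[-1.65,0,-0.08],[0,0,0],-1],[[-1.79,0,-0.04],[0,0,0],-1],[[-1.79,0,-0.04],[0,0,0],-1]]'

```text
t: 11.9
eef_pos: [0.4725, -0.2098, 0.3136]
tool_rot: [-0.001, 0.999, -0.043, -0.001]
contact_force: [6.0, -1.0, -7.7]
gripper_width: 0.28
```

```bash
python3 st.py 5 -.3 -.2 -.1 0 .1
```

```text
mach x,y,gripz rel hub -22.873873383839754 -74.33398900604462 69.64101652053861 [ 6.  -1.  -7.7] 0.2804051680812075
wrist handle_mid [([261.9, 260.7], 0.63)]
wrist lug [([137.0, 271.4], 0.88)]
wrist needle_top []
top handle_mid []
top lug [([219.9, 295.0], 0.57)]
top needle_top [([214.1, 233.0], 0.47)]
side handle_mid [([245.4, 270.5], 0.53), ([168.2, 308.9], 0.29)]
side lug [([171.2, 311.8], 0.66)]
side needle_top [([200.2, 270.1], 0.58)]
-0.3 wrist [[102.87084850286314, 413.9576984134565], [102.70365137503167, 386.06573216499555], [137.99679678825376, 381.83020492428477], [136.93045676577879, 409.0010207626782]] top [210.3 298.3] side [157.7 296.1]
-0.2 wrist [[102.75206121434874, 393.5047909895397], [102.53825286083352, 361.9175363860514], [138.46367866761585, 358.41136429215453], [137.77631671586408, 389.0616016321329]] top [212.8 298.2] side [158.  298.5]
-0.1 wrist [[102.59568237275981, 370.1761657181552], [102.35602700683773, 335.8171123866367], [138.61412990915764, 333.1654121190385], [138.34305741126536, 366.4123671349224]] top [215.3 298.1] side [158.6 301. ]
0.0 wrist [[102.41735664954625, 344.6284154477113], [102.17074557966949, 308.6840482453714], [138.43836095075807, 306.9602587762113], [138.6002902198278, 341.68260248671703]] top [217.9 298. ] side [159.3 303.4]
0.1 wrist [[102.23178764754059, 317.7275559176285], [101.9919013012859, 281.53345418855207], [137.9442466165895, 280.74936699204477], [138.53262195589318, 315.69185921695896]] top [220.5 297.8] side [160.3 305.9]
```

View pics/c5.png

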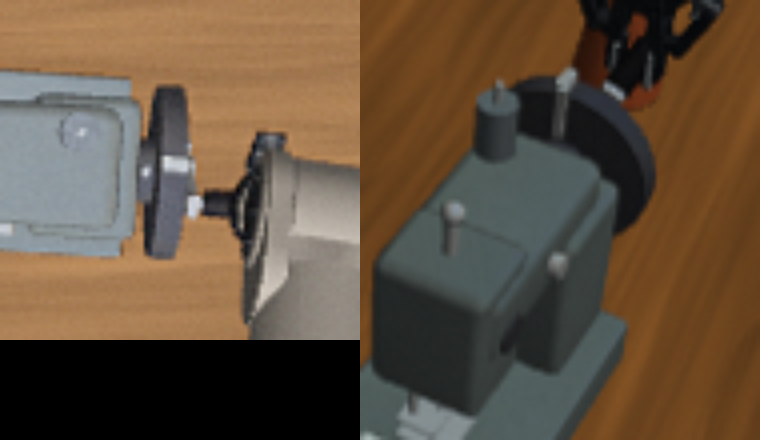

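View pics/w5.png

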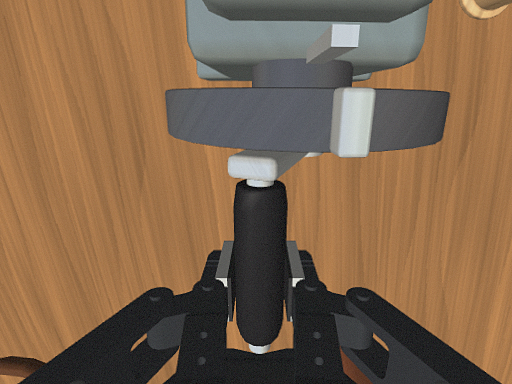

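Emit:
apply_moves --moves '[[[-0.13,0,0.05],[0,0,0],-1],[[-0.26,0,0.1],[0,0,0],-1],[[-0.39,0,0.16],[0,0,0],-1],[[-0.52,0,0.22],[0,0,0],-1],[[-0.6,0,0.27],[0,0,0],-1],[[-0.68,0,0.32],[0,0,0],-1],[[-0.68,0,0.32],[0,0,0],-1],[[-0.68,0,0.32],[0,0,0],-1]]'

```text
t: 13.5
eef_pos: [0.4564, -0.2083, 0.3053]
tool_rot: [-0.001, 0.999, -0.043, 0.0]
contact_force: [10.6, -2.1, -13.6]
gripper_width: 0.278
```

```bash
python3 st.py 6 0 .1 .2 .3
```

```text
mach x,y,gripz rel hub -38.982120754644484 -74.2254027667965 61.319503052125405 [ 10.6  -2.1 -13.6] 0.27819134749259167
wrist handle_mid [([259.3, 259.4], 0.79), ([138.1, 282.4], 0.53)]
wrist lug [([135.7, 283.1], 0.6)]
wrist needle_top []
top handle_mid [([230.9, 309.9], 0.62)]
top lug [([222.2, 297.3], 0.63), ([201.0, 381.3], 0.5)]
top needle_top [([199.8, 378.4], 0.49), ([221.4, 296.6], 0.39)]
side handle_mid [([162.1, 319.1], 0.64)]
side lug [([168.5, 313.7], 0.67)]
side needle_top [([167.9, 309.8], 0.51)]
0.0 wrist [[104.11073824459963, 403.2980283040146], [103.63608846590706, 364.9289812890393], [142.67060535468173, 360.9890972765249], [142.94304802320724, 397.9944149765279]] top [217.9 298. ] side [159.3 303.4]
0.1 wrist [[103.75580967635096, 374.6989181469737], [103.27820204435714, 335.17045645980005], [142.02169519425803, 332.3442732986135], [142.80300308114616, 370.4011843080599]] top [220.5 297.8] side [160.3 305.9]
0.2 wrist [[103.39565149693844, 345.03265774520196], [102.93552073605268, 305.91855532904407], [141.02711247907172, 304.19442038788486], [142.27708231682024, 341.8348204304866]] top [223.  297.6] side [161.5 308.3]
0.3 wrist [[103.0468264429687, 315.48517110423], [102.61472403329782, 278.25764228896116], [139.73790279054003, 277.5517618354191], [141.39211748351698, 313.4019010898614]] top [225.5 297.4] side [162.9 310.6]
```

View pics/c6.png

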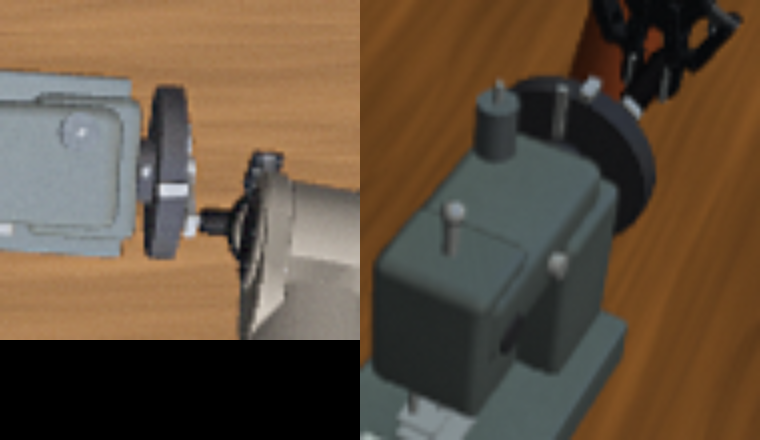

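View pics/w6.png

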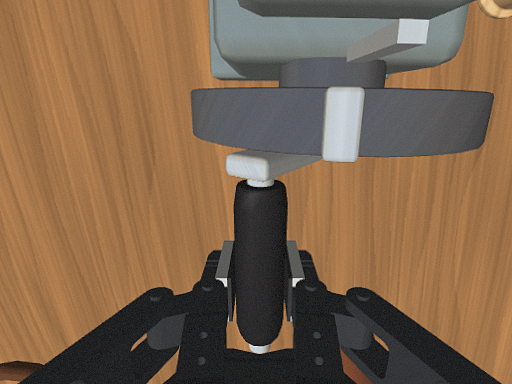

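Emit:
apply_moves --moves '[[[0.05,0,0.07],[0,0,0],-1],[[0.08,0,0.12],[0,0,0],-1],[[0.08,0,0.12],[0,0,0],-1],[[0.08,0,0.12],[0,0,0],0.3],[[0.08,0,0.12],[0,0,0],1],[[0.08,0,0.12],[0,0,0],1],[[0.08,0,0.12],[0,0,0],1],[[0.08,0,0.12],[0,0,0],1],[[0.08,0,0.12],[0,0,0],1],[[0.08,0,0.12],[0,0,0],1]]'

```text
t: 15.35
eef_pos: [0.4583, -0.2089, 0.3039]
tool_rot: [-0.0, 0.999, -0.043, -0.0]
contact_force: [-0.7, 0.3, -0.3]
gripper_width: 1.001
```

```bash
python3 st.py 7 0 .1 .2 .3|head -4; python3 - <<'E'
from fit import *
print(M(p,(0,160,88)),cmd(M(p,(0,160,300)),down(p[2])))
E
```

```text
mach x,y,gripz rel hub -37.1067952571804 -74.6404891662528 59.888080917869836 [-0.7  0.3 -0.3] 1.0006175563151374
wrist handle_mid [([262.4, 251.5], 0.89)]
wrist lug [([136.4, 275.3], 0.97)]
wrist needle_top []
[0.53505371 0.24584674 0.088     ] (array([  1.483, -18.386,   0.156]), array([ 0., -0., -0.]))
```

View pics/w7.png

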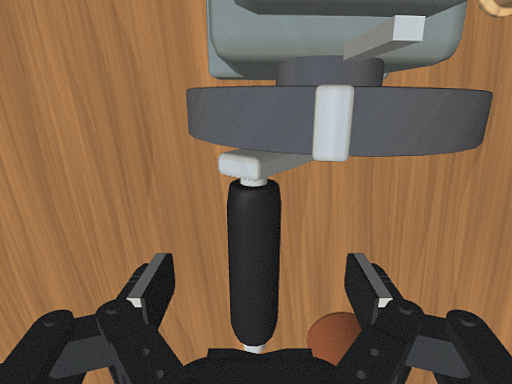

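Emit:
apply_moves --moves '[[[0,0,-1],[0,0,0],1],[[0,0,-3],[0,0,0],1],[[0,0,-5],[0,0,0],1],[[0,0,-6],[0,0,0],1],[[0.2,-2,-6],[0,0,0],1],[[0.4,-4,-6],[0,0,0],1],[[0.6,-6,-6],[0,0,0],0],[[0.8,-8,-6],[0,0,0],-1],[[1.0,-10,-6],[0,0,0],-1],[[1.2,-12,-6],[0,0,0],-1],[[1.4,-14,-6],[0,0,0],-1],[[1.48,-16,-6],[0,0,0],-1],[[1.48,-17,-6],[0,0,0],-1],[[1.48,-17,-6],[0,0,0],-1],[[1.48,-17,-6],[0,0,0],-1],[[1.48,-17,-6],[0,0,0],-1]]'

```text
t: 17.95
eef_pos: [0.5323, 0.2098, 0.4539]
tool_rot: [0.0, 0.999, -0.045, 0.0]
contact_force: [0.3, -0.7, -0.3]
gripper_width: -0.005
```

```bash
python3 st.py 8 0 .1 .2 .3|grep -v wrist; python3 - <<'E'
from fit import *
o=get_obs();print(o['eef_pos'],o['q'],o['gripper_width'])
c=wcam('w8.png');print([ (y,proj(c,M(p,(0,y,110)))) for y in (153,160,167)],look_for('wrist','cover_tab')[:1])
print(cmd(M(p,(0,125,154)),down(p[2])))
E
```

```text
mach x,y,gripz rel hub 0.40302250287840846 348.83647430574814 209.923397984067 [ 0.3 -0.7 -0.3] -0.004939283814578624
top handle_mid [([232.5, 316.3], 0.72)]
top lug [([227.7, 300.5], 0.72)]
top needle_top []
side handle_mid [([161.2, 324.1], 0.68), ([148.1, 313.2], 0.27)]
side lug [([167.3, 312.6], 0.88), ([270.4, 250.3], 0.4)]
side needle_top [([198.9, 270.7], 0.55)]
[0.53195742 0.21137981 0.45390677] [ 0.11515003  0.285466   -0.75747618  1.56170307  0.19862572  1.37362533
 -0.74779873] 0.001615224626477567
[(153, (np.float64(136.84171219094296), np.float64(259.1766660860516))), (160, (np.float64(131.66308409699204), np.float64(259.179431979494))), (167, (np.float64(126.43248049595424), np.float64(259.1822305530234)))] [{'pixel': [158.2, 259.1], 'conf': 0.57}]
(array([3.0000e-03, 1.5000e-02, 1.1996e+01]), array([ 0., -0.,  0.]))
```

View pics/c8.png

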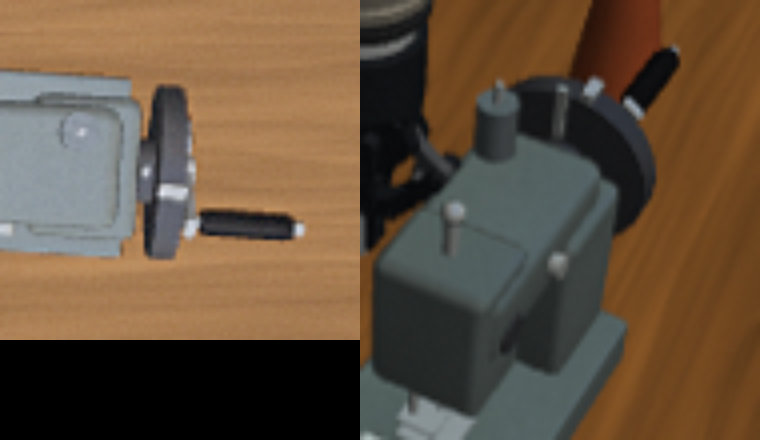

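View pics/w8.png

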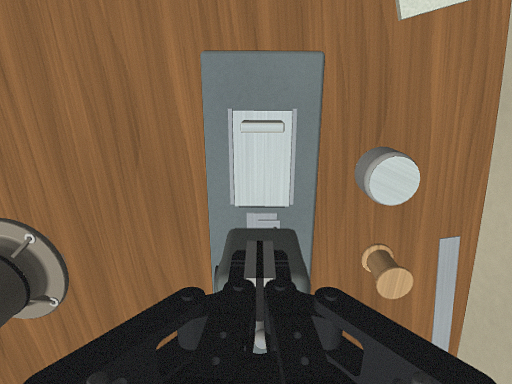

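Emit:
apply_moves --moves '[[[0,0,2],[0,0,0],-1],[[0,0,4],[0,0,0],-1],[[0,0,6],[0,0,0],-1],[[0,0,7.5],[0,0,0],-1],[[0,0,9],[0,0,0],-1],[[0,0,10.3],[0,0,0],-1],[[0,0,11.6],[0,0,0],-1],[[0,0,11.6],[0,0,0],-1],[[0,0,11.6],[0,0,0],-1]]'

```text
t: 19.77
eef_pos: [0.5325, 0.2119, 0.165]
tool_rot: [-0.0, 0.999, -0.043, 0.001]
contact_force: [0.8, 0.3, 0.2]
gripper_width: -0.002
```

Emit:
apply_moves --moves '[[[0,-0.4,0],[0,0,0],-1],[[0,-0.7,0],[0,0,0],-1],[[0,-0.9,0],[0,0,0],-1],[[0,-1.1,0],[0,0,0],-1],[[0,-1.3,0],[0,0,0],-1],[[0,-1.5,0],[0,0,0],-1],[[0,-1.7,0],[0,0,0],-1],[[0,-1.9,0],[0,0,0],-1],[[0,-2.1,0],[0,0,0],-1],[[0,-2.3,0],[0,0,0],-1],[[0,-2.5,0],[0,0,0],-1],[[0,-2.6,0],[0,0,0],-1],[[0,-2.7,0],[0,0,0],-1],[[0,-2.7,0],[0,0,0],-1]]'

```text
t: 21.52
eef_pos: [0.5378, 0.2766, 0.1638]
tool_rot: [0.002, 0.999, -0.044, -0.0]
contact_force: [0.1, -9.5, 6.4]
gripper_width: -0.0
```

```bash
python3 - <<'E'
from fit import *
o=get_obs();d=o['eef_pos'][:2]-p[:2];print(o['eef_pos'],o['contact_force'], 'mach y',-np.sin(p[2])*d[0]+np.cos(p[2])*d[1])
c=wcam('w9.png')
E
```

```text
[0.53779615 0.27662262 0.16379669] [ 0.12517322 -9.51587182  6.35072843] mach y 0.19089774943814786
```

View pics/w9.png

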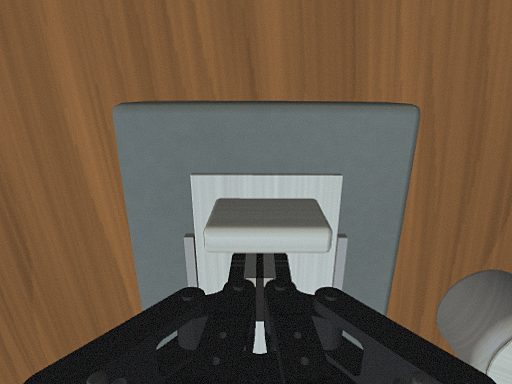

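Emit:
apply_moves --moves '[[[0,-0.1,0],[0,0,0],-1],[[0,-0.2,0],[0,0,0],-1],[[0,-0.2,0],[0,0,0],-1],[[0,-0.2,0],[0,0,0],-1]]'

```text
t: 22.08
eef_pos: [0.538, 0.2773, 0.1636]
tool_rot: [0.006, 0.999, -0.045, -0.001]
contact_force: [-4.0, -22.4, 15.6]
gripper_width: -0.003
```

Emit:
apply_moves --moves '[[[0,0.4,0],[0,0,0],-1],[[0,1.0,0],[0,0,0],-1],[[0,1.0,0],[0,0,0],-1],[[0,1.0,-2],[0,0,0],-1],[[0,1.0,-4],[0,0,0],-1],[[0,1.0,-6],[0,0,0],-1],[[0,1.0,-8],[0,0,0],-1],[[0,1.0,-10],[0,0,0],-1],[[0,1.0,-11],[0,0,0],-1],[[0,1.0,-11],[0,0,0],-1],[[0,1.0,-11],[0,0,0],-1]]'

```text
t: 23.45
eef_pos: [0.5356, 0.2588, 0.4376]
tool_rot: [0.0, 0.999, -0.043, -0.001]
contact_force: [-0.2, -0.2, -0.3]
gripper_width: -0.001
```

```bash
python3 st.py 10 .1 .2 .3|grep -v wrist; python3 - <<'E'
from fit import *
o=get_obs();print(o['eef_pos'],o['contact_force'])
c=wcam('w10.png')
for op in (.03,.042,.05):
    y=160+op*1000; print(op,[proj(c,M(p,(30,yy,110))) for yy in (y-7,y+7)], [proj(c,M(p,(x,yy,66))) for x,yy in ((44,y+15),(44,y-135))])
E
```

```text
mach x,y,gripz rel hub -0.5457764687349584 397.95653941099783 193.5621858809512 [-0.2 -0.2 -0.3] -0.001008176975715405
top handle_mid [([230.8, 318.2], 0.64)]
top lug [([226.0, 297.1], 0.82), ([209.6, 199.3], 0.19)]
top needle_top []
side handle_mid [([162.4, 324.0], 0.66), ([241.8, 202.7], 0.59)]
side lug [([169.0, 311.1], 0.59)]
side needle_top [([199.7, 272.1], 0.39)]
[0.5361139  0.25863693 0.43887216] [-0.14236784 -0.37520083  0.0026017 ]
0.03 [(np.float64(151.50239438491752), np.float64(281.5403151614321)), (np.float64(141.00698976316255), np.float64(281.783940989932))] [(np.float64(131.07273133591983), np.float64(289.4028070172091)), (np.float64(225.51537684247862), np.float64(286.4320118014208))]
0.042 [(np.float64(142.51976661535116), np.float64(281.7489619473916)), (np.float64(131.83537428343055), np.float64(281.9950227507909))] [(np.float64(122.6603221404078), np.float64(289.65593755736563)), (np.float64(218.64790583754694), np.float64(286.6559610421713))]
0.05 [(np.float64(136.44158901234), np.float64(281.88922452834544)), (np.float64(125.62981290789959), np.float64(282.13687586696415))] [(np.float64(116.97723652015182), np.float64(289.82585801608013)), (np.float64(214.0067758740688), np.float64(286.8066047698276))]
```

View pics/c10.png

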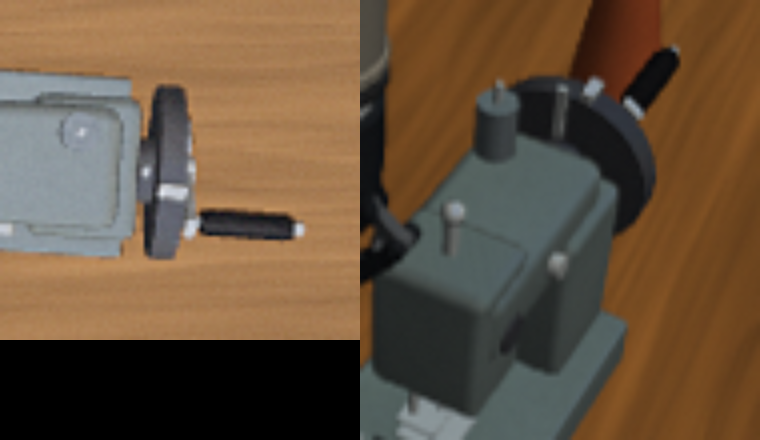

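View pics/w10.png

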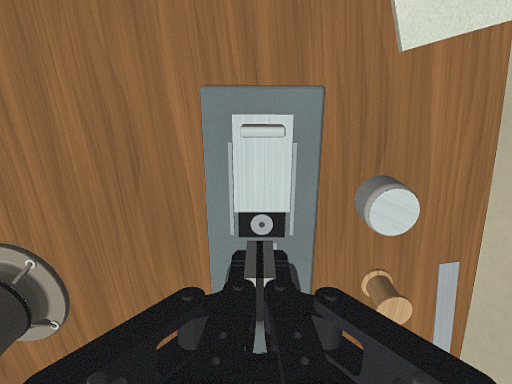

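View pics/s10.png

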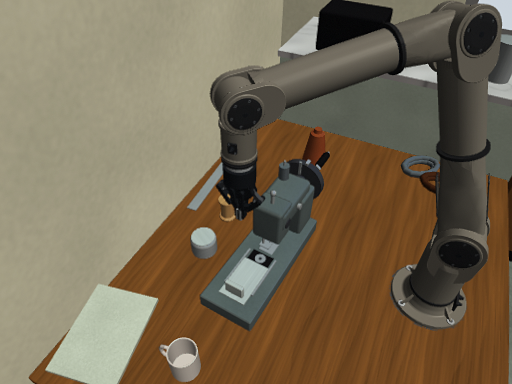

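```bash
python3 -c "
from station import hand_in,get_obs
print(get_obs()['contact_force']);print(hand_in())"
```

```text
[ 1.28311796 -0.0135906  -0.45031021]
the job is handed in; nothing more can be done
None
```

The wheel is stopped just past its hard point, the bobbin cover is fully open, and the job was handed in at about 23.5 s of the allowed 69 s.

- **Handwheel:** I pinched the crank handle from above and turned the wheel towards the robot, over the top. I stopped three times on the way to read the angle from the lug, then let go at about 0.15 rad. The lug was in the same place in the top and side pictures after letting go and again after the cover was opened (about 0.16–0.17 rad). The wheel therefore stayed where I left it.
- **Cover:** I pushed the tab with the closed fingers until it met its stop. The push rose to about 22 N with almost no further movement. In the wrist picture the plate's ends sit at or slightly past where they should be for a 50 mm opening, and the bobbin can be seen.
- **Surroundings:** the cone, mug, tin and spool look unmoved in the last side picture. The gripper is clear above the bed, and the force reading before hand-in was no more than normal sensor noise.

**Disagreements:**
- The detector's lug and needle points were often off, so I read the wheel angle from the lug's edges in the pictures instead. The wrist and top views agreed to within about 0.04 rad.
- While the wheel was held at the end, the wrist showed about 17 N of pull towards the axis, because my arc was a few millimetres too wide. I eased this off before opening the fingers.

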